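Point out the strays and where they belong

TASK

A filled blood tube and a small needle guard were left lying on the table; show a colleague what goes where. With the fingertips a few centimetres straight above each, point at the middle of the lying tube, then at the one gap in the row of tubes in the steel rack, then at the needle guard, then at the flap in the middle of the lid of the sharps box that stands nearest the water bottles, holding still for two seconds at each one in that order. Touch and move nothing, and finish still pointing at the sharps box flap.

Things in the scene. Friction and masses are not known exactly. Their poses are not given: they have to be found in the camera images.
- stray_tube_mid (a point): the stray filled sample tube, lying flat on the table: 91 mm long, 15 mm across at its purple cap, dark contents, paper label. This point is on its axis, halfway along, about 7 mm above the table.
- gap_mouth (a point): the gap in the row of tubes: the empty place in the rack, at the height of the rack's top plate, 70 mm above the table. The row has six places 42 mm apart in a straight line along the rack; five hold an upright filled tube whose cap's top is 111 mm above the table, the gap is one of the four inner places.
- needle_guard_mid (a point): the needle guard: a small teal plastic sleeve lying on the table, 34 mm long, 12 mm thick. This point is its middle, 6 mm above the table.
- sharps_flap (a point): the middle of the top of the flap on the lid of the sharps box: the yellow bucket 96 x 117 mm with a red lid that stands on the right in front of the robot, nearest the two water bottles (202 mm high); another box like it at the far left edge of the table is not meant. This point is 145 mm above the table, the highest part of the lid reaches 155 mm. The flap is shut and stays shut.
- rack: steel tube rack with a grid of holes, 258 mm along its x axis, 177 mm along its y axis, 70 mm high; origin at the centre of its underside. Its long side runs roughly left to right as seen from the robot. Fixed.
- stray_tube: the stray tube itself; origin at the centre of its round glass end, its z axis runs along the tube to the cap
- needle_guard: the needle guard itself; origin at the middle of its underside; loose
- ointment_bottle: bystander: small white bottle, 30 mm across, 55 mm high, upright, origin at its underside; loose
- tourniquet: bystander: rolled blue tourniquet, 62 x 46 x 24 mm, origin at its underside; loose
- swab_stack: bystander: stack of gauze swabs, 46 x 60 x 28 mm, origin at its underside; loose
- marker_pen: bystander: black pen lying flat, 126 mm long, 16 mm thick, origin at its underside; loose

How it is judged (in metres and radians):
On the way, in this order (a step that is already met when the one before it is completed fails the run):
1. point at the middle of the lying tube (horizontal distance between the grasp point and stray_tube_mid below 0.02 m and distance between the grasp point and stray_tube_mid below 0.1 m), for 1.5 s.
2. point at the gap in the row of tubes (horizontal distance between the grasp point and gap_mouth below 0.02 m and distance between the grasp point and gap_mouth below 0.13 m), for 1.5 s.
3. point at the needle guard (horizontal distance between the grasp point and needle_guard_mid below 0.02 m and distance between the grasp point and needle_guard_mid below 0.1 m), for 1.5 s.
4. point at the flap of the sharps box (horizontal distance between the grasp point and sharps_flap below 0.025 m and distance between the grasp point and sharps_flap below 0.095 m), for 1.5 s.
At the end, for the whole second after the job is handed in: Still pointing at the sharps box flap: the grasp point between the fingers is within 25 mm sideways and 95 mm in all of the flap's middle; every loose thing lies within 8 mm of where it was (all of step 4 and distance of each of stray_tube, needle_guard, ointment_bottle, tourniquet, swab_stack, marker_pen from where it was at the start of the episode below 0.008 m); the robot touches nothing.
It fails at once if the fingers touch something (contact force between the fingers and anything else above 0.5 N).
It fails at once if the arm touches something (contact force between the arm and anything else above 0.5 N).
It fails at once if a loose thing is shifted, lifted or carried (distance of any of stray_tube, needle_guard, ointment_bottle, tourniquet, swab_stack, marker_pen from where it was at the start of the episode above 0.01 m).
It also fails if it takes over 69 s, if anything falls off the work surface, if the arm or the gripper's body presses on something with over 40 N, if the wrist force passes 120 N, or if a joint passes its speed limit or range.

ROBOT

A 6-joint arm with a two-finger parallel gripper is mounted at the origin on a cart in front of the work surface, level with it; the furniture and walls round the work are solid. World frame = base frame: x ahead of the robot, y to its left, z up, the work surface at z = 0. Lengths are in mm, angles in rad, forces in N, time in s.
With the tool pointing down it reaches from about 350 to 875 mm from the base axis. Payload 15.5 kg.
Tool frame: the origin (TCP) lies midway between the tips of the shut fingers; the grasp point (between the pads) lies 19 mm behind it (r.pinch_z is the distance from the TCP to the grasp point, in mm); z points along the fingers, y is the direction in which the jaws open and shut (so a half turn about z gives the same grasp; the last joint's range is limited). The gripper opens to 85 mm and grips with 20 to 120 N. Pads are 22 mm wide; open, the fingers measure 114 mm over their backs; the gripper's body (76 mm by 85 mm) begins 54 mm behind the grasp point. The pads swing forward as they close: fully open they stand 13 mm farther back than shut.
Start: joints at [-1.367, 0.494, 1.345, -0, 1.302, -0.096], TCP at [183.985, -597.307, 231.277] pointing down, gripper open.
Joint ranges: [-2.91, 2.91], [-0.82, 2.16], [0.22, 2.67], [-1.22, 4.37], [0.12, 2.79], [-3.08, 3.08]. Speed limits (rad/s): [1.89, 1.89, 2.57, 3.01, 3.01, 3.01].

INTERFACE

Orientations are given as a unit quaternion [w, x, y, z].
In Python, from workcell import r gives the robot as it stands.
- The arm moves only by the tool send_rows, never from a script. Its argument "plan" is a list of rows, each a list of 3 entries, a list of its own where there are three numbers: the shift along the tool's x, y, z in cm, then the turn, a rotation vector about the tool's x, y, z in rad, then the opening, from 0 (shut) to 1 (fully open). A call has 1 to 5 rows; each row shifts and turns the commanded pose from where the row before left it, along the tool's axes as they then stand; what a row does not reach is not made up. A row lasts 1/8 s, in which the tool goes at most 62.5 mm and 10.7 degrees, less where a joint would pass 70% of its speed; a pose out of reach is approached as far as the arm can. A call with a gripper value outside its range is refused whole. The fingers move at their own pace and stop on an object; "squeeze" is the grip in N (left out, the last holds). Time passes only in rows, so rows that do not move let the fingers close. It gives the time, the measured TCP pose, the force and the opening at its end, in the units of the state.
- r.sense(): the state, without advancing time (a new reading comes with each control period).
- r.get_image(name): name is "side" or "top" or "wrist"; returns the picture (384x512x3 uint8, red, green, blue); there is no depth.
- r.camera_info(name): a dict with "intrinsics" (3x3 intrinsics, pixels), "k1" (the pictures are not rectified: a ray, as slopes to the right and down, at radius r is drawn at 1 + k1 r^2 times it, then the intrinsics apply), "rvec" (rotation vector, rad) and "tvec" (3), from world to camera coordinates, as OpenCV has them. Camera axes: x right, y down, z forward; pixel columns grow to the right and rows downward; lengths in mm; the calibration is good to about 2 mm. A picture is of the moment at which its call begins: read the wrist's pose just before it. camera_info takes no time and is no camera call; for the wrist camera it gives the pose at the moment of the call.
- r.finish_job(): hands the job in, once; it reports no verdict.
The state is a dict: "time_s": time; "q": joint angles; "joint_velocities": joint speeds; "tau": joint torques, N m; "tool_pos": TCP position; "tcp_rot": TCP orientation; "force": force on the tool from outside, world axes, zero at the start; "torque": the same for the moment, N m; "grip_width": finger opening in mm.
Only numpy, scipy, OpenCV 4.12 (cv2) and the standard library are available. Lean on these libraries where they do the work, as an engineer would, in place of code of your own. Each camera call takes 0.05 s, during which the arm holds its last target.

## Working session

There is one attempt and no reset: what is moved stays moved. The work goes in short steps, Python scripts to look and compute and a tool call to move; the robot and the scene stay as the last step left them, time stands still between calls to the robot, and variables do not carry over. Pictures are saved under pics/ and viewed, and the job is handed in when it is done.

Besides the shell and the picture viewer there is one more tool, called as name(argument=value, ...) on one line, values as JSON. send_rows: Moves the arm, as the interface text tells. Its arguments: {"type":"object","properties":{"plan":{"type":"array"},"squeeze":{"type":"number"}},"required":["plan"]}

```bash
mkdir -p pics
python3 - <<'E'
from workcell import r
import cv2
s=r.sense();print(s['time_s'],s['tool_pos'],s['tcp_rot'],s['grip_width'],r.pinch_z)
for n in ['side','top','wrist']:
    i=r.camera_info(n);print(n,i)
    cv2.imwrite(f'pics/{n}0.png',cv2.cvtColor(r.get_image(n),cv2.COLOR_RGB2BGR))
E
```

```text
0.0 [ 183.9201201  -596.94071287  230.68940708] [-6.15447311e-04  9.88860055e-01  1.48846939e-01 -2.81868102e-05] 85.31861811212148 18.700000000000003
side {'intrinsics': array([[464.73618539,   0.        , 255.18234488],
       [  0.        , 464.73618539, 199.9653099 ],
       [  0.        ,   0.        ,   1.        ]]), 'k1': -0.18765405335849508, 'rvec': array([ 0.68764014, -2.3049866 ,  1.51724526]), 'tvec': array([497.03744181, 226.69199112, 878.73605103])}
top {'intrinsics': array([[473.6368845 ,   0.        , 258.05449673],
       [  0.        , 473.6368845 , 187.77772406],
       [  0.        ,   0.        ,   1.        ]]), 'k1': 0.055120738644265865, 'rvec': array([ 2.13123521, -2.15617655,  0.16754586]), 'tvec': array([  -2.12035891,  562.74758661, 1240.39843091])}
wrist {'intrinsics': array([[291.10733913,   0.        , 254.01300024],
       [  0.        , 291.10733913, 189.37341147],
       [  0.        ,   0.        ,   1.        ]]), 'k1': -0.0636511560625398, 'rvec': array([-2.34493209,  1.73013069,  0.23760379]), 'tvec': array([-625.02699406,  -35.02935816,  377.58207786])}
```

View pics/top0.png

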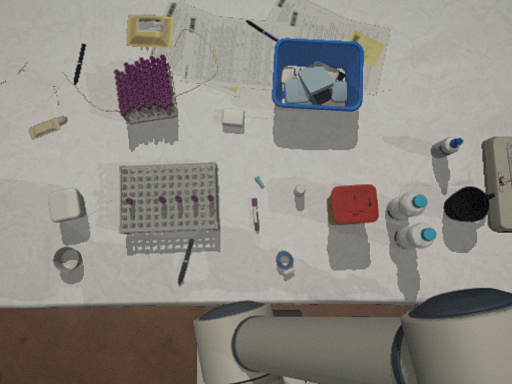

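View pics/side0.png

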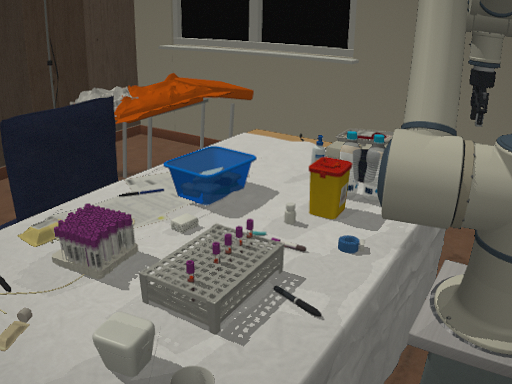

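View pics/wrist0.png

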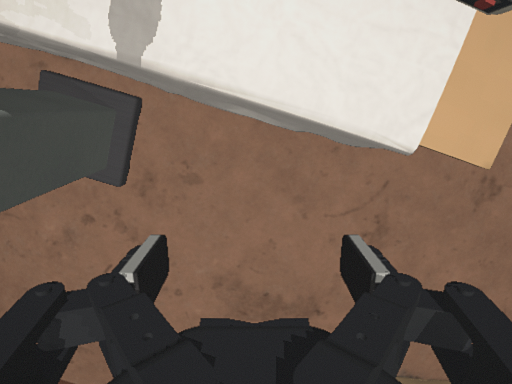

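The top view shows the stray tube near (255,213), the teal guard near (259,182), and the red lid near (355,204). The rack's caps are at u = 129, 163, 179, 195 and 211, so the gap is near u = 146. I'll enlarge this and measure it.

```bash
cat > h.py <<'E'
import numpy as np,cv2
from workcell import r
def ray(n,uv,info=None):
    i=info or r.camera_info(n);K=i['intrinsics']
    x=(np.array(uv,float)-[K[0,2],K[1,2]])/[K[0,0],K[1,1]]
    p=x.copy()
    for _ in range(30): p=x/(1+i['k1']*(p@p))
    R=cv2.Rodrigues(i['rvec'])[0]
    return -R.T@i['tvec'], R.T@np.array([p[0],p[1],1])
def onz(n,uv,z,info=None):
    c,d=ray(n,uv,info);return c+d*(z-c[2])/d[2]
def proj(n,X,info=None):
    i=info or r.camera_info(n);K=i['intrinsics'];R=cv2.Rodrigues(i['rvec'])[0]
    p=R@np.array(X,float)+i['tvec'];p=p[:2]/p[2];p=p*(1+i['k1']*(p@p))
    return p*[K[0,0],K[1,1]]+[K[0,2],K[1,2]]
def blobs(im,lo,hi,roi,mina=3):
    h=cv2.cvtColor(im,cv2.COLOR_BGR2HSV);m=cv2.inRange(h,np.array(lo),np.array(hi))
    u0,v0,u1,v1=roi;k=np.zeros_like(m);k[v0:v1,u0:u1]=m[v0:v1,u0:u1]
    n,l,st,c=cv2.connectedComponentsWithStats(k)
    return [(c[j].round(1),st[j]) for j in range(1,n) if st[j,4]>=mina]
E
python3 - <<'E'
from h import *
im=cv2.imread('pics/top0.png')
print('cap',[(b[0],b[1],onz('top',b[0],108).round()) for b in blobs(im,[135,60,30],[175,255,200],(110,185,220,225))])
print('stray cap',[(b[0],b[1],onz('top',b[0],7).round()) for b in blobs(im,[135,60,30],[175,255,200],(240,190,275,235))])
print('guard',[(b[0],b[1],onz('top',b[0],6).round()) for b in blobs(im,[80,60,30],[105,255,255],(245,170,275,195))])
print('lid',[(b[0],b[1],onz('top',b[0],145).round()) for b in blobs(im,[0,120,60],[10,255,255],(320,175,390,235))]+[(b[0],b[1],onz('top',b[0],145).round()) for b in blobs(im,[172,120,60],[180,255,255],(320,175,390,235))])
cv2.imwrite('pics/c1.png',cv2.resize(im[165:240,240:400],None,fx=5,fy=5,interpolation=cv2.INTER_CUBIC))
cv2.imwrite('pics/c2.png',cv2.resize(im[155:260,110:230],None,fx=5,fy=5,interpolation=cv2.INTER_CUBIC))
im=cv2.imread('pics/side0.png')
cv2.imwrite('pics/c3.png',cv2.resize(im[150:330,130:360],None,fx=3.3,fy=3.3,interpolation=cv2.INTER_CUBIC))
E
```

```text
cap [(array([177.7, 198.1]), array([175, 195,   6,   7,  29], dtype=int32), array([528., 197., 108.])), (array([193.6, 197.6]), array([191, 195,   6,   6,  27], dtype=int32), array([529., 157., 108.])), (array([210. , 197.1]), array([207, 194,   6,   7,  25], dtype=int32), array([530., 115., 108.])), (array([161.1, 198.6]), array([158, 196,   7,   6,  27], dtype=int32), array([528., 240., 108.])), (array([128.3, 200.4]), array([125, 198,   8,   6,  32], dtype=int32), array([524., 323., 108.]))]
stray cap [(array([254. , 201.8]), array([252, 199,   5,   7,  31], dtype=int32), array([529.,   3.,   7.]))]
guard [(array([258.9, 181.1]), array([256, 177,   7,  10,  30], dtype=int32), array([587., -11.,   6.]))]
lid [(array([354. , 204.1]), array([ 330,  185,   48,   40, 1645], dtype=int32), array([ 503., -245.,  145.]))]
```

View pics/c1.png

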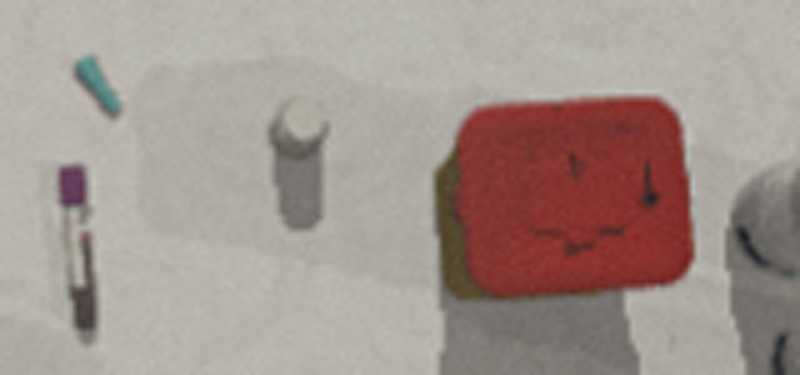

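View pics/c2.png

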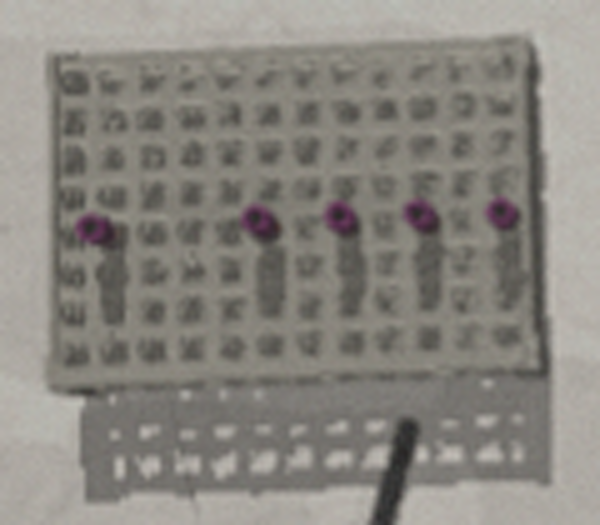

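View pics/c3.png

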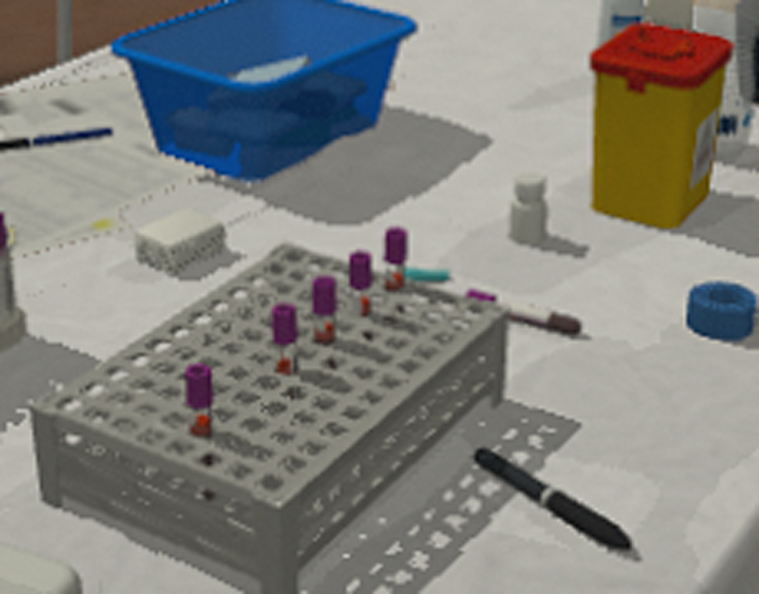

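Run:
```python
from h import *
f=lambda x,y:(240+x/5-.4,165+y/5-.4)
a=onz('top',f(72,166),7);b=onz('top',f(87,343),7);print('tube',a.round(),b.round(),((a+b)/2).round(),np.linalg.norm(a-b))
a=onz('top',f(84,57),6);b=onz('top',f(116,115),6);print('guard',a.round(),b.round(),((a+b)/2).round(),np.linalg.norm(a-b))
print('flap',onz('top',f(578,195),145).round())
for u,v,w,z in [(400,209,'bot1',202),(418,201,'b1cap',202),(428,234,'b2cap',202),(450,142,'spray',150),(300,189,'oint',55),(285,260,'tour',24)]: print(w,onz('top',(u,v),z).round())
# side-view check
for n,X in [('flap',(503,-245,145)),('tube',onz('top',f(79,254),7)),('gapcap',(526,281,111)),('guard',(585,-12,6)),('cap3',(528,240,108))]: print(n,proj('side',X).round(1))
s=r.sense();R=cv2.Rodrigues(r.camera_info('wrist')['rvec'])[0];c=-R.T@r.camera_info('wrist')['tvec'];print('cam rel tcp',(c-s['tool_pos']).round())
```

```text
tube [540.   3.   7.] [442.  -4.   7.] [491.  -1.   7.] 98.32403516211541
guard [602.  -5.   6.] [569. -22.   6.] [585. -13.   6.] 37.39154285308911
flap [ 505. -248.  145.]
bot1 [ 484. -340.  202.]
b1cap [ 503. -383.  202.]
b2cap [ 425. -401.  202.]
spray [ 656. -489.  150.]
oint [ 556. -121.   55.]
tour [369. -79.  24.]
flap [331.6 162.9]
tube [290.1 245. ]
gapcap [204.5 251.8]
guard [259.6 233.4]
cap3 [216.8 244.3]
cam rel tcp [ 65.  19. 142.]
```

send_rows(plan=[[[0,0,-2],[0,0,0.15],0],[[0,0,-2],[0,0,0.15],0],[[0,0,-3],[0,0,0],0],[[0,0,-2],[0,0,0],0],[[0,0,0],[0,0,0],0]])

```text
time_s: 0.78
tool_pos: [184.1, -597.8, 322.4]
tcp_rot: [0.001, 1.0, -0.001, 0.0]
force: [-0.0, 0.3, -1.4]
grip_width: 0.0
```

send_rows(plan=[[[1,-3,0],[0,0,0],0],[[1,-4,0],[0,0,0],0],[[1,-4,0],[0,0,0],0],[[1,-4,0],[0,0,0],0],[[1,-4,0],[0,0,0],0]])

```text
time_s: 1.4
tool_pos: [234.2, -405.6, 320.1]
tcp_rot: [-0.001, 1.0, -0.001, -0.0]
force: [0.5, -0.2, -0.7]
grip_width: 0.1
```

send_rows(plan=[[[2,-4,0],[0,0,0],0],[[2,-4,0],[0,0,0],0],[[2,-4,0],[0,0,0],0],[[2,-4,0],[0,0,0],0],[[2,-4,0],[0,0,0],0]])

```text
time_s: 2.02
tool_pos: [334.5, -205.9, 320.3]
tcp_rot: [-0.0, 1.0, -0.001, -0.0]
force: [0.7, -0.3, 0.5]
grip_width: 0.0
```

send_rows(plan=[[[3,-4,0],[0,0,0],0],[[3,-4,0],[0,0,0],0],[[3,-4,0],[0,0,0],0],[[3,-4,0],[0,0,0],0],[[3,-4,0],[0,0,0],0]])

```text
time_s: 2.65
tool_pos: [485.0, -6.0, 320.2]
tcp_rot: [-0.0, 1.0, -0.0, -0.001]
force: [-0.4, -0.9, -1.0]
grip_width: 0.2
```

Run:
```python
from h import *
i=r.camera_info('wrist');im=cv2.cvtColor(r.get_image('wrist'),cv2.COLOR_RGB2BGR)
for n,X in [('tube',(491,-1,7)),('guard',(585,-13,6))]:
    p=proj('wrist',X,i);print(n,p);cv2.drawMarker(im,tuple(int(v) for v in p),(0,255,0),0,12,1)
cv2.imwrite('pics/w1.png',im)
```

```text
tube [250.43138811 149.26591663]
guard [258.27893578  86.37436   ]
```

View pics/w1.png

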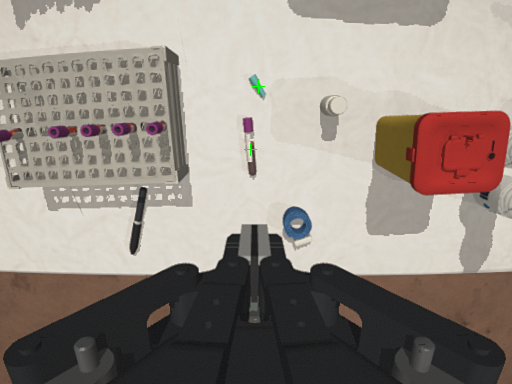

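The wrist view agrees: both markers fall on the middles of the tube (250,148) and the guard (258,86).

send_rows(plan=[[[0.5,-0.5,4],[0,0,0],0],[[0,0,5],[0,0,0],0],[[0,0,5],[0,0,0],0],[[0,0,5],[0,0,0],0],[[0,0,4],[0,0,0],0]])

```text
time_s: 3.32
tool_pos: [488.3, -2.5, 88.8]
tcp_rot: [-0.0, 1.0, -0.001, -0.001]
force: [0.3, -0.9, -0.1]
grip_width: -0.1
```

send_rows(plan=[[[0,0,2],[0,0,0],0],[[0,0,1.5],[0,0,0],0],[[0,0,0],[0,0,0],0],[[0,0,0],[0,0,0],0],[[0,0,0],[0,0,0],0]])

```text
time_s: 3.95
tool_pos: [490.0, -2.7, 56.8]
tcp_rot: [0.0, 1.0, -0.001, 0.0]
force: [-0.0, -0.1, 1.2]
grip_width: -0.0
```

send_rows(plan=[[[0,0,0],[0,0,0],0],[[0,0,0],[0,0,0],0],[[0,0,0],[0,0,0],0],[[0,0,0],[0,0,0],0],[[0,0,0],[0,0,0],0]])

```text
time_s: 4.58
tool_pos: [489.7, -2.7, 56.3]
tcp_rot: [0.0, 1.0, -0.001, -0.0]
force: [0.7, 0.4, -0.7]
grip_width: 0.0
```

send_rows(plan=[[[0,0,0],[0,0,0],0],[[0,0,0],[0,0,0],0],[[0,0,0],[0,0,0],0],[[0,0,0],[0,0,0],0],[[0,0,0],[0,0,0],0]])

```text
time_s: 5.2
tool_pos: [489.7, -2.7, 56.3]
tcp_rot: [-0.0, 1.0, -0.001, -0.0]
force: [0.4, -0.6, -0.4]
grip_width: 0.0
```

send_rows(plan=[[[0,0,0],[0,0,0],0],[[0,0,0],[0,0,0],0],[[0,0,0],[0,0,0],0],[[0,0,0],[0,0,0],0],[[0,0,0],[0,0,0],0]])

```text
time_s: 5.82
tool_pos: [489.7, -2.7, 56.3]
tcp_rot: [-0.0, 1.0, -0.001, -0.0]
force: [0.1, 0.3, -0.6]
grip_width: -0.1
```

Run:
```python
from h import *
im=cv2.cvtColor(r.get_image('side'),cv2.COLOR_RGB2BGR)
cv2.imwrite('pics/s1.png',cv2.resize(im[100:330,130:400],None,fx=2.5,fy=2.5))
```

```text
(no output)
```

View pics/s1.png

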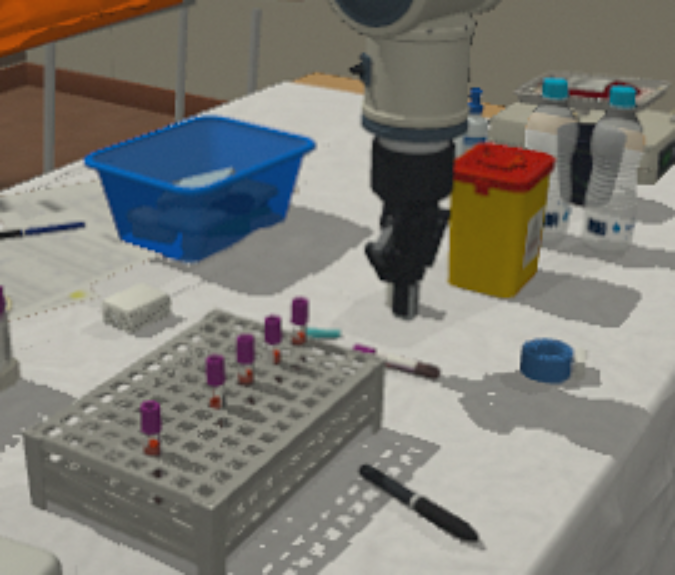

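send_rows(plan=[[[0,0,0],[0,0,0],0],[[0,0,0],[0,0,0],0],[[0,0,0],[0,0,0],0]])

```text
time_s: 6.25
tool_pos: [489.7, -2.7, 56.3]
tcp_rot: [0.0, 1.0, -0.001, -0.0]
force: [0.6, 0.5, 0.0]
grip_width: 0.1
```

The side view shows the shut fingertips (crop 403,310) about 5 cm above the middle of the tube, touching nothing. Next is the gap at about (526, 281).

send_rows(plan=[[[0,0,-4],[0,0,0],0],[[0,0,-5],[0,0,0],0],[[0,0,-5],[0,0,0],0],[[0,0,-4],[0,0,0],0],[[0,0,0],[0,0,0],0]])

```text
time_s: 6.88
tool_pos: [491.1, -2.8, 239.0]
tcp_rot: [0.0, 1.0, -0.001, 0.003]
force: [0.0, -0.3, -1.0]
grip_width: -0.1
```

send_rows(plan=[[[0,-4,0],[0,0,0],0],[[1,-5,0],[0,0,0],0],[[1,-5,0],[0,0,0],0],[[1,-5,0],[0,0,0],0],[[0,-5,0],[0,0,0],0]])

```text
time_s: 7.5
tool_pos: [519.9, 238.9, 235.0]
tcp_rot: [0.0, 1.0, -0.001, -0.001]
force: [0.6, -0.4, 0.7]
grip_width: -0.0
```

send_rows(plan=[[[0.5,-4,0],[0,0,0],0],[[0,-0.4,0],[0,0,0],0],[[0,0,0],[0,0,0],0]])

```text
time_s: 7.88
tool_pos: [524.6, 281.0, 235.3]
tcp_rot: [0.0, 1.0, -0.0, -0.001]
force: [0.6, -0.1, -0.7]
grip_width: 0.0
```

Run:
```python
from h import *
print(r.sense()['tool_pos'])
i=r.camera_info('wrist');im=cv2.cvtColor(r.get_image('wrist'),cv2.COLOR_RGB2BGR)
for n,X in [('gap',(526,281.5,70)),('l',(524.5,323,111)),('r',(528,240,111))]:
    p=proj('wrist',X,i);print(n,p);cv2.drawMarker(im,tuple(int(v) for v in p),(0,255,0),0,12,1)
cv2.imwrite('pics/w2.png',im)
```

```text
[524.56519894 280.97088736 235.27044209]
gap [252.85402082 172.20633828]
l [208.78690571 183.04734035]
r [296.82011623 179.41382318]
```

View pics/w2.png

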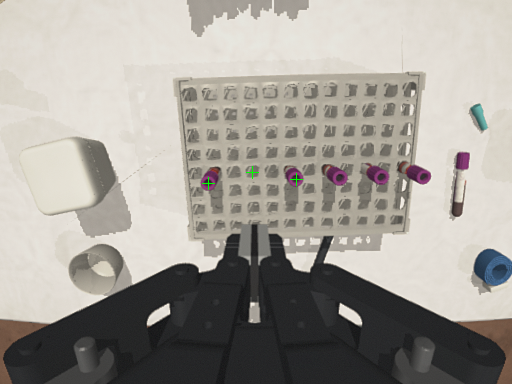

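The markers fall on both neighbouring caps (209,183 and 296,180) and on the empty hole (253,172), so I'll descend.

send_rows(plan=[[[0,0,3],[0,0,0],0],[[0,0,3],[0,0,0],0],[[0,0,2],[0,0,0],0],[[0,0,0],[0,0,0],0],[[0,0,0],[0,0,0],0]])

```text
time_s: 8.55
tool_pos: [525.5, 280.8, 157.2]
tcp_rot: [-0.0, 1.0, -0.001, 0.0]
force: [0.2, 0.2, -0.3]
grip_width: 0.1
```

send_rows(plan=[[[0,0,0],[0,0,0],0],[[0,0,0],[0,0,0],0],[[0,0,0],[0,0,0],0],[[0,0,0],[0,0,0],0],[[0,0,0],[0,0,0],0]])

```text
time_s: 9.18
tool_pos: [525.0, 281.3, 156.3]
tcp_rot: [-0.0, 1.0, -0.001, -0.0]
force: [0.3, 0.1, 0.6]
grip_width: 0.2
```

send_rows(plan=[[[0,0,0],[0,0,0],0],[[0,0,0],[0,0,0],0],[[0,0,0],[0,0,0],0],[[0,0,0],[0,0,0],0],[[0,0,0],[0,0,0],0]])

```text
time_s: 9.8
tool_pos: [525.0, 281.3, 156.3]
tcp_rot: [0.0, 1.0, -0.001, -0.0]
force: [-0.2, 0.3, -1.3]
grip_width: -0.2
```

send_rows(plan=[[[0,0,0],[0,0,0],0],[[0,0,0],[0,0,0],0],[[0,0,0],[0,0,0],0],[[0,0,0],[0,0,0],0],[[0,0,0],[0,0,0],0]])

```text
time_s: 10.42
tool_pos: [525.0, 281.3, 156.3]
tcp_rot: [0.0, 1.0, -0.001, -0.0]
force: [0.4, -1.0, -0.6]
grip_width: -0.1
```

Run:
```python
from h import *
print(r.sense()['tool_pos'])
im=cv2.cvtColor(r.get_image('side'),cv2.COLOR_RGB2BGR)
cv2.imwrite('pics/s2.png',cv2.resize(im[100:330,80:350],None,fx=2.5,fy=2.5))
```

```text
[525.03922846 281.29276425 156.27520993]
```

View pics/s2.png

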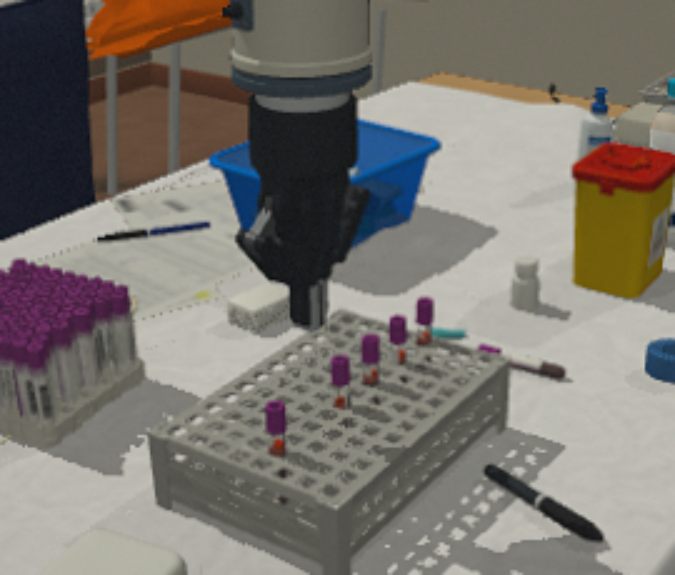

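send_rows(plan=[[[0,0,0],[0,0,0],0],[[0,0,0],[0,0,0],0],[[0,0,0],[0,0,0],0]])

```text
time_s: 10.85
tool_pos: [525.0, 281.3, 156.3]
tcp_rot: [0.0, 1.0, -0.001, -0.0]
force: [0.1, 0.6, 0.3]
grip_width: 0.2
```

The fingertips (crop 308,322) hang above the gap, clear of the caps. Next is the guard at (585, -13).

send_rows(plan=[[[0,0,-4],[0,0,0],0],[[0,0,-4],[0,0,0],0],[[1,3,0],[0,0,0],0],[[1,5,0],[0,0,0],0],[[1,5,0],[0,0,0],0]])

```text
time_s: 11.48
tool_pos: [555.0, 150.0, 236.4]
tcp_rot: [-0.0, 1.0, -0.0, 0.0]
force: [0.8, -0.7, 0.4]
grip_width: 0.2
```

send_rows(plan=[[[1,5,0],[0,0,0],0],[[1,5,0],[0,0,0],0],[[1,4,0],[0,0,0],0],[[0,2.5,0],[0,0,0],0],[[0,0,0],[0,0,0],0]])

```text
time_s: 12.1
tool_pos: [584.7, -15.4, 236.2]
tcp_rot: [0.0, 1.0, -0.002, -0.0]
force: [0.3, 0.8, -0.0]
grip_width: 0.1
```

Run:
```python
from h import *
print(r.sense()['tool_pos'])
i=r.camera_info('wrist');im=cv2.cvtColor(r.get_image('wrist'),cv2.COLOR_RGB2BGR)
b=blobs(im,[80,60,30],[105,255,255],(200,60,310,220),20);print(b,[onz('wrist',x[0],6,i) for x in b])
# lid: red in hsv
h=cv2.cvtColor(im,cv2.COLOR_BGR2HSV)
b=[x for x in blobs(im,[0,150,60],[6,255,255],(330,0,512,384),200)+blobs(im,[174,150,60],[180,255,255],(330,0,512,384),200)];print(b,[onz('wrist',x[0],145,i) for x in b],proj('wrist',(504,-246,145),i))
for X in [(585,-13,6),(504,-246,145)]:
    p=proj('wrist',X,i);cv2.drawMarker(im,tuple(int(v) for v in p),(0,255,0),0,12,1)
cv2.imwrite('pics/w3.png',im)
```

```text
[584.714846   -15.38389719 236.20438778]
[(array([250.1, 161. ]), array([241, 150,  19,  24, 172], dtype=int32))] [array([587.16960593, -10.9366263 ,   6.        ])]
[(array([471.5, 265.4]), array([ 424,  218,   88,   94, 7010], dtype=int32))] [array([ 512.99511549, -220.27930961,  145.        ])] [493.95968797 272.82416297]
```

View pics/w3.png

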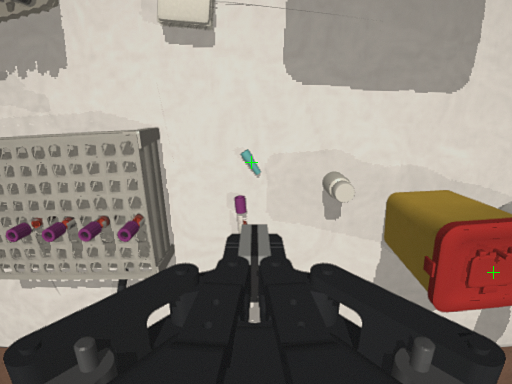

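The guard blob's centre is at (250,161), which puts it at (587, -11) and confirms the estimate. I'll descend.

send_rows(plan=[[[0,-0.3,4],[0,0,0],0],[[0,0,5],[0,0,0],0],[[0,0,5],[0,0,0],0],[[0,0,3],[0,0,0],0],[[0,0,1],[0,0,0],0]])

```text
time_s: 12.78
tool_pos: [583.8, -9.7, 54.8]
tcp_rot: [-0.0, 1.0, -0.0, -0.001]
force: [0.5, 0.1, 0.7]
grip_width: 0.1
```

send_rows(plan=[[[0,0,0],[0,0,0],0],[[0,0,0],[0,0,0],0],[[0,0,0],[0,0,0],0],[[0,0,0],[0,0,0],0],[[0,0,0],[0,0,0],0]])

```text
time_s: 13.4
tool_pos: [584.8, -10.8, 56.6]
tcp_rot: [0.0, 1.0, -0.001, 0.0]
force: [0.1, 0.3, -0.9]
grip_width: 0.1
```

send_rows(plan=[[[0,0,0],[0,0,0],0],[[0,0,0],[0,0,0],0],[[0,0,0],[0,0,0],0],[[0,0,0],[0,0,0],0],[[0,0,0],[0,0,0],0]])

```text
time_s: 14.02
tool_pos: [584.7, -10.8, 56.2]
tcp_rot: [-0.0, 1.0, -0.001, -0.0]
force: [0.3, 0.8, -0.5]
grip_width: 0.1
```

send_rows(plan=[[[0,0,0],[0,0,0],0],[[0,0,0],[0,0,0],0],[[0,0,0],[0,0,0],0],[[0,0,0],[0,0,0],0],[[0,0,0],[0,0,0],0]])

```text
time_s: 14.65
tool_pos: [584.7, -10.8, 56.3]
tcp_rot: [0.0, 1.0, -0.001, 0.0]
force: [-0.4, 0.3, -0.9]
grip_width: 0.0
```

send_rows(plan=[[[0,0,0],[0,0,0],0],[[0,0,0],[0,0,0],0],[[0,0,0],[0,0,0],0]])

```text
time_s: 15.02
tool_pos: [584.7, -10.8, 56.3]
tcp_rot: [-0.0, 1.0, -0.001, 0.0]
force: [-0.4, -0.6, 0.7]
grip_width: -0.6
```

send_rows(plan=[[[0,0,-4],[0,0,0],0],[[0,0,-5],[0,0,0],0],[[0,0,-5],[0,0,0],0],[[0,0,-5],[0,0,0],0],[[0,0,-3],[0,0,0],0]])

```text
time_s: 15.65
tool_pos: [585.1, -10.8, 279.0]
tcp_rot: [0.0, 1.0, -0.001, 0.001]
force: [-0.5, 0.5, -0.3]
grip_width: 0.0
```

send_rows(plan=[[[-1,3,0],[0,0,0],0],[[-2,4,0],[0,0,0],0],[[-2,4,0],[0,0,0],0],[[-2,4,0],[0,0,0],0],[[-1,3,0],[0,0,0],0]])

```text
time_s: 16.27
tool_pos: [503.3, -192.1, 276.4]
tcp_rot: [0.0, 1.0, -0.001, -0.0]
force: [0.5, -0.3, -0.3]
grip_width: -0.2
```

Run:
```python
from h import *
print(r.sense()['tool_pos'])
i=r.camera_info('wrist');im=cv2.cvtColor(r.get_image('wrist'),cv2.COLOR_RGB2BGR)
for X in [(504,-246,145)]:
    p=proj('wrist',X,i);print(p);cv2.drawMarker(im,tuple(int(v) for v in p),(0,255,0),0,12,1)
for p in [(0,0)]: pass
cv2.imwrite('pics/w4.png',im)
```

```text
[ 503.34820815 -192.0712604   276.38250958]
[309.09614213 180.62835515]
```

View pics/w4.png

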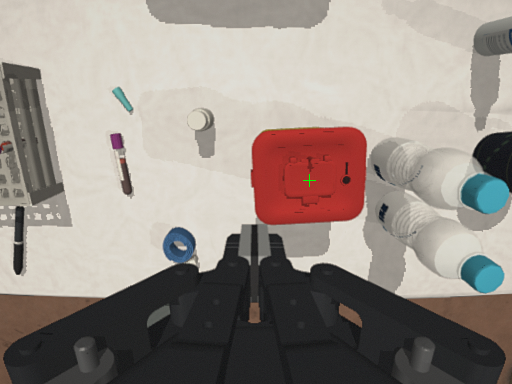

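The marker (309,181) sits in the middle of the flap. The bottles are about 115 mm or more to the side.

send_rows(plan=[[[0,3,0],[0,0,0],0],[[0,2.4,0],[0,0,0],0],[[0,0,3],[0,0,0],0],[[0,0,3],[0,0,0],0],[[0,0,2],[0,0,0],0]])

```text
time_s: 16.95
tool_pos: [504.1, -244.7, 194.9]
tcp_rot: [-0.0, 1.0, -0.001, -0.001]
force: [-0.2, 0.2, -0.0]
grip_width: 0.5
```

send_rows(plan=[[[0,0,0],[0,0,0],0],[[0,0,0],[0,0,0],0],[[0,0,0],[0,0,0],0],[[0,0,0],[0,0,0],0],[[0,0,0],[0,0,0],0]])

```text
time_s: 17.58
tool_pos: [504.5, -244.7, 196.6]
tcp_rot: [0.0, 1.0, -0.001, 0.0]
force: [0.3, -0.3, 0.3]
grip_width: 0.5
```

send_rows(plan=[[[0,0,0],[0,0,0],0],[[0,0,0],[0,0,0],0],[[0,0,0],[0,0,0],0],[[0,0,0],[0,0,0],0],[[0,0,0],[0,0,0],0]])

```text
time_s: 18.2
tool_pos: [504.4, -244.7, 196.2]
tcp_rot: [-0.0, 1.0, -0.001, -0.0]
force: [0.5, -0.2, 0.0]
grip_width: -0.3
```

send_rows(plan=[[[0,0,0],[0,0,0],0],[[0,0,0],[0,0,0],0],[[0,0,0],[0,0,0],0],[[0,0,0],[0,0,0],0],[[0,0,0],[0,0,0],0]])

```text
time_s: 18.82
tool_pos: [504.4, -244.7, 196.3]
tcp_rot: [-0.0, 1.0, -0.001, 0.0]
force: [-0.4, -0.1, -0.6]
grip_width: 0.2
```

send_rows(plan=[[[0,0,0],[0,0,0],0],[[0,0,0],[0,0,0],0],[[0,0,0],[0,0,0],0]])

```text
time_s: 19.2
tool_pos: [504.4, -244.7, 196.3]
tcp_rot: [-0.0, 1.0, -0.001, 0.0]
force: [-0.5, 0.3, 0.3]
grip_width: -0.2
```

Run:
```python
from h import *
s=r.sense();print(s['tool_pos'],s['force'])
im=cv2.cvtColor(r.get_image('side'),cv2.COLOR_RGB2BGR)
cv2.imwrite('pics/s4.png',cv2.resize(im[50:330,180:450],None,fx=2.1,fy=2.1))
i=cv2.cvtColor(r.get_image('top'),cv2.COLOR_RGB2BGR)
cv2.imwrite('pics/t4.png',i)
```

```text
[ 504.40654649 -244.70605532  196.28683784] [-0.45038484  0.29932539  0.26438789]
```

View pics/s4.png

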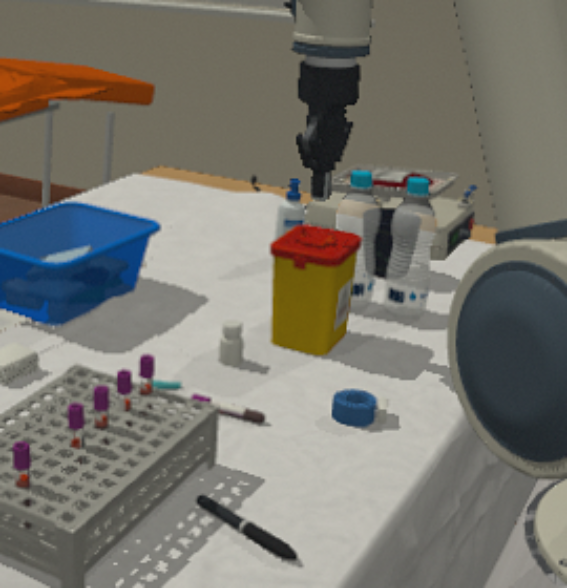

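View pics/t4.png

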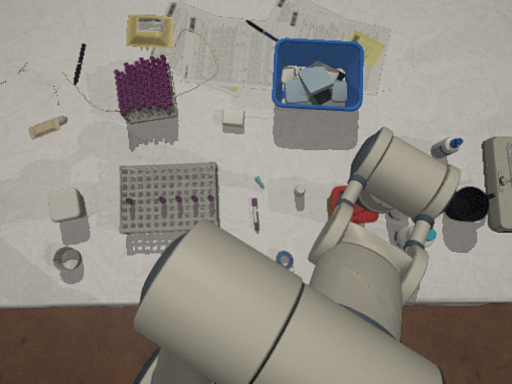

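The fingertips (side crop 321,195) are above the lid's middle with visible clearance. The top view shows the tube, guard, bottle and tourniquet where they were. I'm handing in the job.

Run:
```python
from workcell import r
print(r.finish_job())
```

```text
the job is handed in; nothing more can be done
None
```

I pointed with shut fingers at the tube, the gap, the needle guard and then the sharps box flap, holding still for about two seconds at each. The job was handed in at about 19 s with the arm still over the flap; handing in reports no verdict.

| Target | My estimate (x, y), mm | Fingertips held at (x, y, z), mm |
|---|---|---|
| Middle of the lying tube | (491, -1) | (490, -3, 56) |
| Gap in the row, second place from the left | (526, 281) | (525, 281, 156) |
| Needle guard | (586, -12) | (585, -11, 56) |
| Sharps box flap | (504, -246) | (504, -245, 196) |

- **Position checks:** The top and wrist views agreed to within a few millimetres on the tube, gap and guard. For the flap, the estimated point fell on its middle in the wrist view.
- **Contact:** The measured force on the tool stayed at noise level, under about 1.5 N, so it cannot by itself rule out a 0.5 N touch. No picture showed any contact.
- **Loose things:** In the final pictures the loose things look unmoved by eye. The arm hid the pen from the top camera, and the side view shows it where it was. I did not measure their shifts in millimetres.
- **Disagreements:** One wrist-camera reading of the lid put it about 25 mm off sideways, because the lid was cut off at the picture's edge. I set it aside, and the later full view of the lid confirmed the original estimate.

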